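# Open the wide parts box by its recessed paddle latch

## Robot

A 7-joint arm with a two-finger parallel gripper is mounted at the origin on the work surface. World frame = base frame: x ahead of the robot, y to its left, z up, the work surface at z = 0. Lengths are in mm, angles in rad, forces in N, time in s.
With the tool pointing down it reaches from about 400 to 875 mm from the base axis. Payload 4.4 kg.
Tool frame: the origin (TCP) lies midway between the tips of the shut fingers; the grasp point (between the pads) lies 19 mm behind it (ctrl.grip_point_offset is the distance from the TCP to the grasp point, in mm); z points along the fingers, y is the line along which they close (so a half turn about z gives the same grasp; the last joint's range is limited). The gripper opens to 85 mm and grips with 20 to 120 N. Pads are 22 mm wide; open, the fingers measure 114 mm over their backs; the gripper's body (76 mm by 85 mm) begins 54 mm behind the grasp point. The pads swing forward as they close: fully open they stand 13 mm farther back than shut.
Start: joints at [-1.189, 0.628, 0.038, 1.517, -0.027, 0.996, -0.02], TCP at [281.419, 585.936, 231.313] pointing down, gripper open.
Joint ranges: [-3.06, 3.06], [-0.37, 2.12], [-1.25, 1.32], [0.18, 2.47], [-1.1, 4.24], [0.23, 1.98], [-2.94, 2.94]. Speed limits (rad/s): [2.57, 2.57, 3.14, 3.14, 3.14, 3.14, 3.14].

## Interface

Orientations are given as [roll, pitch, yaw] about the fixed x, y, z axes, in that order (R = Rz(yaw) Ry(pitch) Rx(roll)).
In Python, from cell import ctrl, camrig, order, telemetry gives the robot as it stands (ctrl), with the cameras (camrig), the job (order) and the readings (telemetry).
- The arm moves only by the shell command python3 nudge.py 'ROWS'. ROWS is a JSON list of rows, 1 to 12 of them, each of 7 numbers: dx, dy, dz in mm, then a rotation vector rx, ry, rz in rad, then the finger opening in mm; each row shifts and turns the commanded pose from where the row before left it, along the tool's axes as they then stand; what a row does not reach is not made up. A row lasts 1/10 s, in which the tool goes at most 50 mm and 0.15 rad, less where a joint would pass 70% of its speed; a pose out of reach is approached as far as the arm can. The fingers move at their own pace and stop on an object; the grip force is fixed at half the most. Time passes only in rows, so rows that do not move let the fingers close. It prints the time, the measured TCP pose, the force, the opening and the grip force at its end.
- telemetry.read_state(): the state, without advancing time (a new reading comes with each control period).
- camrig.get_image(name): name is "scene" or "top" or "wrist"; returns the picture (420x560x3 uint8, blue, green, red); there is no depth.
- camrig.calibration(name): a dict with "fx", "fy", "cx", "cy" (pixels), "rvec" (rotation vector, rad) and "tvec" (3), from world to camera coordinates, as OpenCV has them; the wrist camera has in their place "hand_eye" (4x4, takes a point from camera to tool coordinates, whose origin is the TCP and whose axes are the flange's). Camera axes: x right, y down, z forward; pixel columns grow to the right and rows downward; lengths in mm; the calibration is good to about 2 mm. The wrist camera is an equidistant fisheye: a pixel r from the principal point sees the ray r / f radians off the axis. A picture is of the moment at which its call begins: read the wrist's pose just before it. calibration takes no time and is no camera call.
- order.finish_job(): hands the job in; it is judged then, once.
The state is a dict: "clock": time; "qpos": joint angles; "qd": joint speeds; "tau": joint torques, N m; "eef_pos": TCP position; "tool_rot": TCP orientation; "force": force on the tool from outside, world axes, zero at the start; "torque": the same for the moment, N m; "width": finger opening in mm; "gripper_force": force on a finger pad.
Only numpy, scipy, OpenCV 4.12 (cv2) and the standard library are available. Lean on these libraries where they do the work, as an engineer would, in place of code of your own. Each camera call takes 0.05 s, during which the arm holds its last target. There are 200 camera calls.

## Task

Two steel parts boxes stand on the assembly bench. Open the wider one: pull up the recessed paddle in its lid to trip the latch and with it raise the lid past halfway to upright (more than 45 degrees), then let go and leave it standing open. Leave the narrower box shut.

Things in the scene. Friction and masses are not known exactly. Their poses are not given: they have to be found in the camera images.
- wide: The wider of two grey-green sheet-steel boxes, fixed to the bench, left or right: 180 deep (x), 260 wide (y), lid top 116 high; the other is 160 wide, else the same. Origin: centre of underside; x points from its front to its lid hinge, y along its width. The lid's black pan, 100 (x) x 130 (y), floor 34 below the lid top, spans x -82 to +18, centred in y, and holds the steel paddle.
- wide_grip (a point): Grip point on its paddle, a flat plate 63 long (x), 46 wide (y), 16 thick, top 2 below the lid top: mid-width, mid-thickness, 12 from the free (+x) end, 51 from its pin, which runs along y at its near (-x) end. Axes as the box's when shut; they turn with it. Pinch across the 46, a finger down each side (42 free each side, 16 under the plate); it may pivot in the grip.
- wide_lid (a joint): Lid of the wide box, rad: 0 shut, grows as it opens, stop at 1.3. Hinge along y at the far (+x) rim; shut, the axis is 112 mm to +x of wide_grip and 4 above it. Latched (about 0.03 of play) until the paddle is pulled; then pulling on raises it. Lifting at the paddle takes 8 to 14 N. Stiff hinge: it stays where left.
- wide_paddle (a joint): Paddle of the wide box relative to its lid, rad: 0 flat in the pan, grows as its free end is pulled up. Sprung: 2 to 3.5 N at wide_grip; swings back when let go. It frees the lid at about 0.2 (10 mm of lift at wide_grip, lid shut) and stops at 0.45 (22 mm of lift); keep it at the stop while the lid rises.
- narrow_lid (a joint): Lid of the narrower box (160 mm wide, same paddle and latch), rad: 0 shut; to be left shut.

How it is judged:
By the outcome, as a careful person would: the job done as asked, in the order asked, and still so for the second after the job is handed in, with the robot touching nothing.
It also fails if it takes over 38 s, if anything falls off the work surface, if the arm or the gripper's body presses on something with over 40 N, if the wrist force passes 120 N, or if a joint passes its speed limit or range.

## Working session

There is one attempt and no reset: what is moved stays moved. The work goes in short steps, Python scripts to look and compute and a shell command to move; the robot and the scene stay as the last step left them, time stands still between calls to the robot, and variables do not carry over. Pictures are saved under pics/ and viewed, at most 10 in all, crops included, and the job is handed in when it is done.

```bash
mkdir -p pics; ls; python3 - <<'E'
from cell import ctrl, camrig, order, telemetry
import cv2
s=telemetry.read_state();print(s['clock'],s['eef_pos'],s['tool_rot'],ctrl.grip_point_offset)
for n in("scene","top"):
    cv2.imwrite(f"pics/{n}0.png",camrig.get_image(n));print(camrig.calibration(n))
print(camrig.calibration("wrist"))
a=cv2.imread("pics/scene0.png")
E
```

```text
cell.py
nudge.py
pics
0.0 [281.12050608 585.35540804 230.371811  ] [-3.13967757e+00 -5.29797525e-06  2.69378990e+00] 18.700000000000003
{'fx': 509.8080913760937, 'fy': 509.8080913760937, 'cx': 290.59386499929747, 'cy': 208.31493200002257, 'rvec': array([ 1.91365064,  1.85025704, -0.55119633]), 'tvec': array([  -3.06053731, -430.66842085, 1280.19429227])}
{'fx': 544.843632229258, 'fy': 544.843632229258, 'cx': 273.61823698112613, 'cy': 221.07733370425743, 'rvec': array([ 2.11352184, -2.1450112 ,  0.188031  ]), 'tvec': array([-16.86463012, 611.59843357, 893.10870836])}
{'fx': 325.19226210127806, 'fy': 325.19226210127806, 'cx': 280.1622286368204, 'cy': 204.79733255877565, 'hand_eye': array([[-1.81357587e-06, -9.61261616e-01, -2.75637636e-01,
         6.89526936e+01],
       [ 9.99999993e-01,  3.04285377e-05, -1.12696371e-04,
        -2.27068630e-01],
       [ 1.16717946e-04, -2.75637634e-01,  9.61261609e-01,
        -1.42690574e+02],
       [ 0.00000000e+00,  0.00000000e+00,  0.00000000e+00,
         1.00000000e+00]])}
```

View pics/scene0.png

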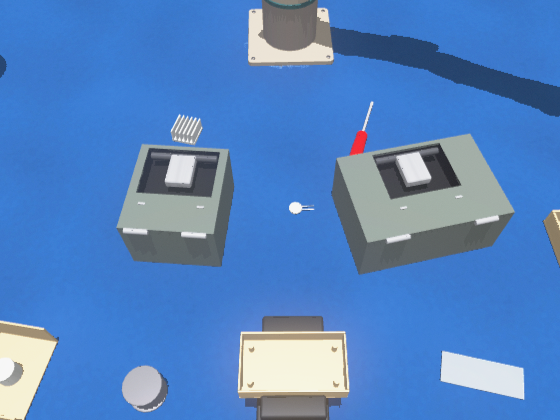

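View pics/top0.png

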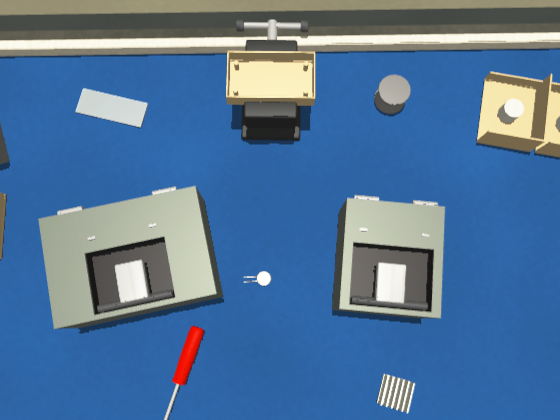

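The scene view shows the wide box at right (about 335-510, 135-270) and the top view at left (about 40-220, 188-327). Its paddle is near (413,169) in scene and (131,281) in top. I'll enlarge both.

```bash
python3 - <<'E'
import cv2,numpy as np
a=cv2.imread("pics/scene0.png")[125:275,325:520]; b=cv2.imread("pics/top0.png")[180:335,30:230]
cv2.imwrite("pics/sc1.png",cv2.resize(a,None,fx=4,fy=4,interpolation=2)[:600])
cv2.imwrite("pics/tc1.png",cv2.resize(b,None,fx=3.8,fy=3.8,interpolation=2)[:600])
E
```

```text
(no output)
```

View pics/sc1.png

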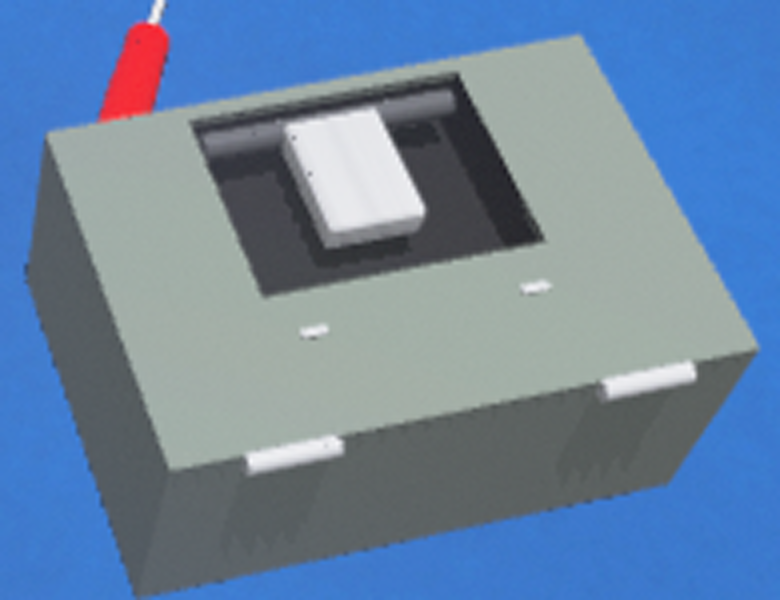

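View pics/tc1.png

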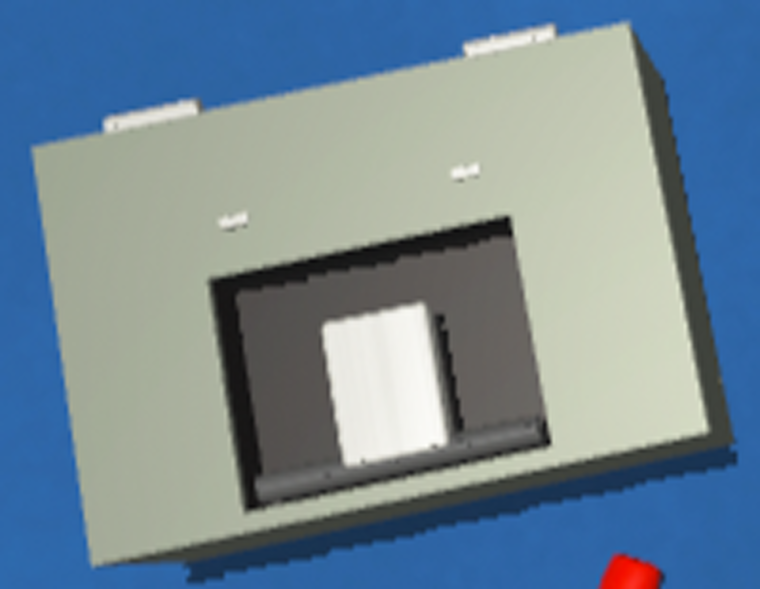

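Enlarged crops: lid, pan and paddle corners are all clear. Triangulating.

```bash
cat > h.py <<'E'
from cell import ctrl, camrig, order, telemetry
import cv2,numpy as np
from scipy.spatial.transform import Rotation as R
def P(n):
    c=camrig.calibration(n);K=np.array([[c['fx'],0,c['cx']],[0,c['fy'],c['cy']],[0,0,1]])
    return K@np.c_[cv2.Rodrigues(c['rvec'])[0],c['tvec']]
E
python3 - <<'E'
from h import *
from scipy.optimize import least_squares
names="Hp Hm Fm Fp pHp pHm pFm pFp fp fm np nm".split()
sc=np.array([(757,348),(170,470),(48,133),(580,36),(545,240),(265,296),(192,122),(460,73),(424,212),(325,235),(378,107),(285,125)],float)
tp=np.array([(33,148),(629,22),(710,432),(92,566),(210,281),(511,217),(549,446),(246,511),(322,323),(425,303),(343,466),(447,446)],float)
sc=(sc+.5)/4-.5+[325,125]; tp=(tp+.5)/3.8-.5+[30,180]
A,B=P("scene"),P("top")
X=cv2.triangulatePoints(A,B,sc.T,tp.T);X=(X[:3]/X[3]).T
for n,x in zip(names,X):print(n,x.round(1))
M=np.array([(90,130),(90,-130),(-90,-130),(-90,130),(18,65),(18,-65),(-82,-65),(-82,65)],float)
def f(p):
    c,s=np.cos(p[3]),np.sin(p[3])
    W=np.c_[p[0]+c*M[:,0]-s*M[:,1],p[1]+s*M[:,0]+c*M[:,1],np.full(8,p[2]),np.ones(8)]
    r=[]
    for Q,m in((A,sc),(B,tp)):
        u=W@Q.T; r.append(u[:,:2]/u[:,2:]-m[:8])
    return np.concatenate(r).ravel()
s=least_squares(f,[500,250,116,.15]);p=s.x;print(p,np.abs(s.fun).max(),s.fun.std())
print("dims",np.linalg.norm(X[0]-X[1]),np.linalg.norm(X[1]-X[2]))
c,sn=np.cos(p[3]),np.sin(p[3])
# grip from box: hinge axis x=? grip = pin+51
free=X[8:10].mean(0);near=X[10:12].mean(0);print("free",free,near,"box coords",[(c*d[0]+sn*d[1],-sn*d[0]+c*d[1]) for d in (free-p[:3],near-p[:3])])
E
```

```text
Hp [610.4 356.9 113.7]
Hm [661.9 102.2 114.7]
Fm [485.4  67.3 113.5]
Fp [434.1 322.5 112.7]
pHp [552.  279.  113.9]
pHm [577.6 152.4 113.7]
pFm [480.6 134.  113. ]
pFp [455.8 260.3 113.4]
fp [533.6 230.7 111.8]
fm [541.8 187.4 107.8]
np [473.6 220.2 112. ]
nm [481.3 177.1 110.2]
[5.47867827e+02 2.12478522e+02 1.13284890e+02 1.96763337e-01] 0.8441920219186727 0.39722224369410286
dims 259.8260835998969 179.9126792938647
free [537.68513551 209.07590063 109.79021352] [477.45659321 198.66049432 111.10342295] box coords [(np.float64(-10.651410582969337), np.float64(-1.346288503979585)), (np.float64(-71.75398300959311), np.float64(0.21372416880807776))]
```

```bash
cat >> h.py <<'E'
def to(goal,rpy=None):
    s=telemetry.read_state();T=R.from_euler('xyz',s['tool_rot'])
    print("t",s['clock'],"pos",s['eef_pos'].round(1),"q",np.round(s['qpos'],2),"F",np.round(s['force'],1),"w",s['width'])
    print("d tool",T.inv().apply(np.array(goal)-s['eef_pos']).round(1))
    if rpy is not None:print("rotvec",(T.inv()*R.from_euler('xyz',rpy)).as_rotvec().round(3))
E
python3 -c "
from h import *
to([526.3,208.2,210],[np.pi,0,.197+np.pi])"
```

```text
t 0.1 pos [281.2 585.4 230.5] q [-1.19  0.63  0.04  1.52 -0.03  1.   -0.02] F [-0.2  0.3 -0.9] w 85.60741595525803
d tool [-384.3 -233.9   20.9]
rotvec [-0.002 -0.001 -0.645]
```

```bash
python3 nudge.py '[[-32,-19.5,1.7,0,0,0,85],[-32,-19.5,1.7,0,0,0,85],[-32,-19.5,1.7,0,0,0,85],[-32,-19.5,1.7,0,0,0,85],[-32,-19.5,1.7,0,0,0,85],[-32,-19.5,1.7,0,0,0,85],[-32,-19.5,1.7,0,0,0,85],[-32,-19.5,1.7,0,0,0,85],[-32,-19.5,1.7,0,0,0,85],[-32,-19.5,1.7,0,0,0,85],[-32,-19.5,1.7,0,0,0,85],[-32,-19.5,1.7,0,0,0,85]]' && python3 nudge.py '[[0,0,0,0,0,-0.13,85],[0,0,0,0,0,-0.13,85],[0,0,0,0,0,-0.13,85],[0,0,0,0,0,-0.13,85],[0,0,0,0,0,-0.125,85],[0,0,0,0,0,0,85],[0,0,0,0,0,0,85]]'
python3 - <<'E'
from h import *
to([526.3,208.2,200],[np.pi,0,.197+np.pi])
s=telemetry.read_state();print(s['tool_rot'])
cv2.imwrite("pics/w1.png",camrig.get_image("wrist"))
E
```

```text
clock: 1.3
eef_pos: [526.7, 207.3, 210.6]
tool_rot: [-3.141, -0.001, 2.694]
force: [0.5, 0.6, 0.2]
width: 85.1
gripper_force: 0.0
clock: 2.0
eef_pos: [526.1, 208.5, 210.6]
tool_rot: [3.142, -0.001, -2.948]
force: [1.0, 0.5, 0.5]
width: 85.0
gripper_force: 0.0
t 2.0 pos [526.1 208.5 210.6] q [-0.33  0.53 -0.14  1.78  0.1   0.84  1.24] F [1.  0.5 0.5] w 84.99848674590586
d tool [-0.1 -0.3 10.6]
rotvec [ 0.    -0.001 -0.003]
[ 3.14155616e+00 -5.79421887e-04 -2.94765456e+00]
```

View pics/w1.png

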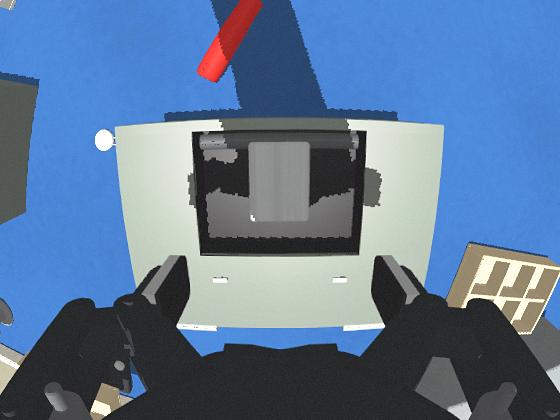

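Wrist view: paddle corners at (250,142), (309,141), (309,222), (251,222); pan at (193,131), (366,131), (359,255), (201,255); everything looks centred. Ray-checking against the box estimate.

```bash
python3 - <<'E'
from h import *
c=camrig.calibration("wrist");s=telemetry.read_state();T=R.from_euler('xyz',s['tool_rot'])
H=c['hand_eye'];yaw=.197;n=0
def ray(px):
    d=(np.array(px)-[c['cx'],c['cy']])/c['fx'];t=np.hypot(*d);v=np.r_[d/t*np.sin(t),np.cos(t)]
    return s['eef_pos']+T.apply(H[:3,3]),T.apply(H[:3,:3]@v)
for px,z in [((250,142),114),((309,141),114),((309,222),114),((251,222),114),((193,131),116),((366,131),116),((359,255),116),((201,255),116)]:
    for dz in (0,-3):
        o,v=ray(px);X=o+v*(z+dz-o[2])/v[2]
        d=X-[526.3,208.2,0];print(px,z+dz,"box rel grip",(np.cos(yaw)*d[0]+np.sin(yaw)*d[1]).round(1),(-np.sin(yaw)*d[0]+np.cos(yaw)*d[1]).round(1))
E
```

```text
(250, 142) 114 box rel grip -49.0 -22.5
(250, 142) 111 box rel grip -48.7 -22.8
(309, 141) 114 box rel grip -49.6 20.9
(309, 141) 111 box rel grip -49.3 21.2
(309, 222) 114 box rel grip 13.2 22.0
(309, 222) 111 box rel grip 14.2 22.3
(251, 222) 114 box rel grip 13.1 -23.2
(251, 222) 111 box rel grip 14.1 -23.5
(193, 131) 116 box rel grip -58.5 -65.0
(193, 131) 113 box rel grip -58.4 -65.8
(366, 131) 116 box rel grip -58.1 63.3
(366, 131) 113 box rel grip -58.0 64.2
(359, 255) 116 box rel grip 41.5 63.9
(359, 255) 113 box rel grip 42.9 64.8
(201, 255) 116 box rel grip 41.2 -65.3
(201, 255) 113 box rel grip 42.6 -66.2
```

```bash
python3 nudge.py '[[-1.3,0.7,30,0,0,0,85],[0,0,30,0,0,0,85],[0,0,25,0,0,0,85],[0,0,15,0,0,0,85],[0,0,10,0,0,0,85],[0,0,7,0,0,0,85],[0,0,5,0,0,0,85],[0,0,0,0,0,0,85]]' && python3 -c "
from h import *
to([527.4,207.9,87],[np.pi,0,.197+np.pi])"
```

```text
clock: 2.85
eef_pos: [527.4, 209.7, 88.8]
tool_rot: [-3.142, -0.0, -2.945]
force: [0.0, 0.8, -0.3]
width: 85.2
gripper_force: 0.0
t 2.85 pos [527.4 209.7  88.8] q [-0.35  0.71 -0.11  1.87  0.14  0.57  1.21] F [ 0.   0.8 -0.3] w 85.23230826911822
d tool [ 0.3 -1.8  1.8]
rotvec [-0. -0. -0.]
```

```bash
python3 nudge.py '[[0,-1.8,1.5,0,0,0,85],[0,0,0,0,0,0,46],[0,0,0,0,0,0,40],[0,0,0,0,0,0,40],[0,0,0,0,0,0,40],[0,0,0,0,0,0,40],[0,0,0,0,0,0,40],[0,0,0,0,0,0,40]]'
```

```text
clock: 3.65
eef_pos: [528.0, 208.0, 87.9]
tool_rot: [3.142, 0.001, -2.944]
force: [-1.1, -1.4, 5.2]
width: 44.6
gripper_force: 64.0
```

```bash
python3 nudge.py '[[0,0,-4,0,0,0,40],[0.5,0,-4,0,0,0,40],[1,0,-4,0,0,0,40],[1.5,0,-4,0,0,0,40],[1.5,0,-4,0,0,0,40],[0.5,0,-2,0,0,0,40],[0,0,0,0,0,0,40],[0,0,0,0,0,0,40]]'; python3 -c "
from h import *
th=np.array([0,.15,.3,.45,.6,.75,.9,1.05,1.15]);x=-118*np.cos(th)+18.3*np.sin(th);z=118*np.sin(th)+18.3*np.cos(th)
print(np.c_[th[1:],np.diff(x),np.diff(z)].round(1))
# tool axes increments: tcp offset 19 beyond grasp, tilt equal .12 per step
L=19;ph=.12*np.arange(9)
# in box xz: tool z dir = (-sin ph,-cos ph), tool x dir=(-cos ph, sin ph)
tx=x-L*np.sin(ph);tz=z-L*np.cos(ph)
dx,dz=np.diff(tx),np.diff(tz);p=ph[:-1]
print(np.c_[-np.cos(p)*dx+np.sin(p)*dz,-np.sin(p)*dx-np.cos(p)*dz].round(1))
s=telemetry.read_state();T=R.from_euler('xyz',s['tool_rot']);print('tool y world',T.apply([0,1,0]))
"
```

```text
clock: 4.45
eef_pos: [526.2, 207.6, 109.9]
tool_rot: [3.141, 0.007, -2.945]
force: [7.0, 1.0, -6.4]
width: 44.9
gripper_force: 71.5
[[ 0.2  4.1 17.4]
 [ 0.3  6.6 16.6]
 [ 0.4  9.  15.5]
 [ 0.6 11.2 13.9]
 [ 0.8 13.2 12.1]
 [ 0.9 14.9 10. ]
 [ 1.  16.2  7.7]
 [ 1.2 11.3  3.7]]
[[ -1.8 -17.6]
 [ -2.3 -17.4]
 [ -2.8 -17.3]
 [ -3.3 -17.1]
 [ -3.8 -17. ]
 [ -4.3 -16.8]
 [ -4.8 -16.6]
 [ -2.5 -11.1]]
tool y world [-1.95822477e-01  9.80638959e-01  8.89065410e-04]
```

```bash
python3 nudge.py '[[-1.5,0,-8.8,0,0.06,0,40],[-1,0,-8.8,0,0.06,0,40],[-1.1,0,-8.7,0,0.06,0,40],[-1.2,0,-8.7,0,0.06,0,40],[0,0,0,0,0,0,40]]'; python3 - <<'E'
from h import *
to([0,0,0])
cv2.imwrite("pics/s2.png",cv2.resize(camrig.get_image("scene")[60:280,280:540],None,fx=2,fy=2))
E
```

```text
clock: 4.95
eef_pos: [530.7, 208.5, 143.6]
tool_rot: [3.141, -0.242, -2.945]
force: [-0.4, -0.7, -0.2]
width: 44.6
gripper_force: 72.0
t 4.95 pos [530.7 208.5 143.6] q [-0.3   0.75 -0.17  1.59  0.07  1.05  1.29] F [-0.4 -0.7 -0.2] w 44.599646292539155
d tool [ 510.4 -100.8  274. ]
```

View pics/s2.png

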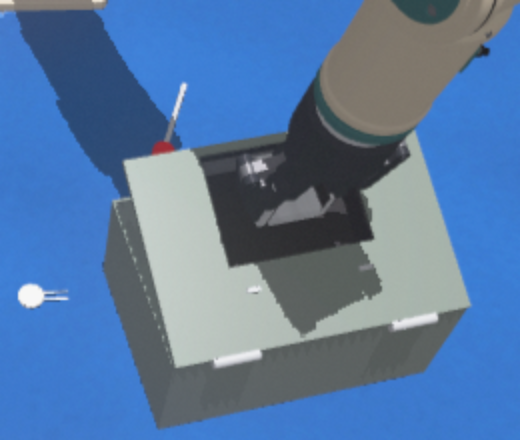

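The lid's front edge (top of the crop, 125,160 versus the box rim at 110,200) is clearly raised, with the paddle still held. Continuing the arc.

```bash
python3 nudge.py '[[-1.3,0,-8.7,0,0.06,0,40],[-1.4,0,-8.7,0,0.06,0,40],[-1.6,0,-8.6,0,0.06,0,40],[-1.7,0,-8.6,0,0.06,0,40],[-1.8,0,-8.5,0,0.06,0,40],[-1.9,0,-8.5,0,0.06,0,40],[0,0,0,0,0,0,40]]' && python3 nudge.py '[[-2,0,-8.4,0,0.06,0,40],[-2.2,0,-8.4,0,0.06,0,40],[-2.3,0,-8.3,0,0.06,0,40],[-2.4,0,-8.3,0,0.06,0,40],[0,0,0,0,0,0,40]]'; python3 - <<'E'
from h import *
to([0,0,0])
cv2.imwrite("pics/s3.png",cv2.resize(camrig.get_image("scene")[60:280,280:540],None,fx=2,fy=2))
E
```

```text
clock: 5.7
eef_pos: [555.7, 213.5, 187.1]
tool_rot: [-3.141, -0.609, -2.944]
force: [-4.2, -1.9, 4.6]
width: 44.3
gripper_force: 72.1
clock: 6.2
eef_pos: [580.6, 218.7, 203.6]
tool_rot: [3.13, -0.752, -2.943]
force: [5.5, 0.6, -17.6]
width: 44.6
gripper_force: 70.5
t 6.2 pos [580.6 218.7 203.6] q [-0.24  1.11 -0.31  0.82  0.07  1.97  1.28] F [  5.5   0.6 -17.6] w 44.64018393750661
d tool [ 307.9 -106.5  565.8]
```

View pics/s3.png

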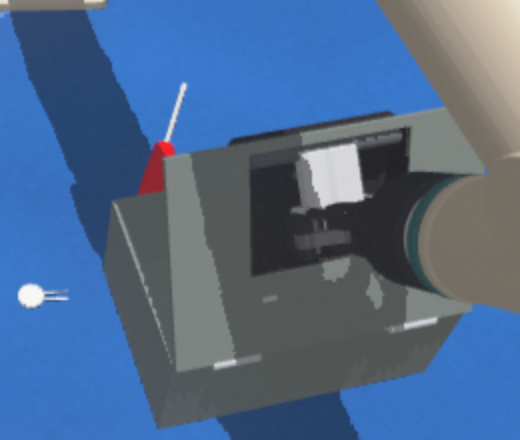

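```bash
python3 - <<'E'
from h import *
A=P("scene");p=[547.87,212.48,.197];c,s=np.cos(p[2]),np.sin(p[2])
for t in np.arange(.7,1.3,.05):
    r=[]
    for y in(-130,130):
        x=90-180*np.cos(t);z=113+180*np.sin(t)
        u=A@[p[0]+c*x-s*y,p[1]+s*x+c*y,z,1];r.append(((u[:2]/u[2]-[280,60])*2).round())
    print(t.round(2),*r)
E
```

```text
0.7 [139. 143.] [444.  89.]
0.75 [143. 143.] [450.  88.]
0.8 [146. 143.] [456.  88.]
0.85 [149. 144.] [463.  88.]
0.9 [153. 145.] [470.  89.]
0.95 [157. 147.] [477.  91.]
1.0 [161. 150.] [484.  93.]
1.05 [165. 154.] [491.  96.]
1.1 [169. 158.] [498.  99.]
1.15 [173. 163.] [505. 103.]
1.2 [177. 168.] [513. 108.]
1.25 [182. 174.] [520. 113.]
1.3 [186. 181.] [527. 119.]
```

Corner matches a lid angle of about 1.05 rad (60°). Releasing.

```bash
python3 nudge.py '[[0,0,0,0,0,0,60],[0,0,0,0,0,0,85],[0,0,0,0,0,0,85],[0,0,0,0,0,0,85],[0,0,0,0,0,0,85],[0,0,0,0,0,0,85]]' && python3 nudge.py '[[0,0,-6,0,-0.01,0,85],[0,0,-8,0,-0.01,0,85],[0,0,-8,0,-0.01,0,85],[0,0,0,0,0,0,85]]'; python3 -c "
from h import *
to([0,0,0])"
```

```text
clock: 6.85
eef_pos: [577.7, 218.3, 208.5]
tool_rot: [3.128, -0.763, -2.941]
force: [0.1, 0.3, 0.5]
width: 85.3
gripper_force: 0.0
clock: 7.25
eef_pos: [588.5, 220.9, 223.3]
tool_rot: [3.124, -0.726, -2.939]
force: [-0.3, 1.3, -1.0]
width: 84.9
gripper_force: 0.0
t 7.25 pos [588.5 220.9 223.3] q [-0.32  1.08 -0.09  0.79 -0.07  1.98  1.38] F [-0.3  1.3 -1. ] w 84.94213700781118
d tool [ 316.3 -107.8  577.3]
```

```bash
python3 nudge.py '[[0,0,-10,0,-0.03,0,85],[0,0,-15,0,-0.04,0,85],[0,0,-20,0,-0.05,0,85],[0,0,-20,0,-0.05,0,85],[0,0,-20,0,-0.05,0,85],[0,0,-20,0,-0.05,0,85],[0,0,0,0,0,0,85],[0,0,0,0,0,0,85]]'; python3 - <<'E'
from h import *
to([0,0,0])
cv2.imwrite("pics/s4.png",camrig.get_image("scene"))
E
```

```text
clock: 8.05
eef_pos: [647.7, 230.4, 308.5]
tool_rot: [3.129, -0.457, -2.946]
force: [0.6, 0.1, 0.3]
width: 84.8
gripper_force: 0.0
t 8.05 pos [647.7 230.4 308.5] q [-0.32  0.96 -0.07  0.69 -0.04  1.93  1.38] F [0.6 0.1 0.3] w 84.81360612661035
d tool [ 474.4 -106.9  575.5]
```

View pics/s4.png

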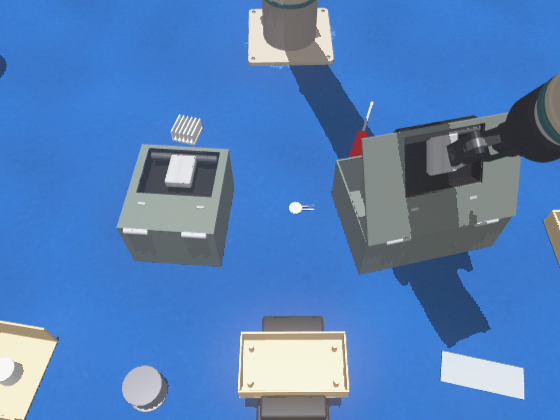

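The wide lid stands open with its front corner at (362,138), unchanged at about 1.05 rad. The paddle is released, the gripper is clear and the narrow box is shut.

```bash
python3 -c "
from cell import ctrl, camrig, order, telemetry
print(order.finish_job())"
```

```text
the job is handed in; nothing more can be done
None
```

The wide box is open, its lid standing at about 60° (1.05 rad) after the gripper let go and backed clear; the narrow box stayed shut, and I handed the job in at about 8 s (the verdict was not shown).

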